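# Put a tiered cake stand together for the shop table

## Task

Put the cake stand together on its base: thread the brass spacer over the post first, then the blue dish, then the finial cap. Feel for the off-centre post gently rather than forcing anything, and press the finial down firmly but carefully until the whole stack is fully home, then let go. Keep the dish level and leave the other things on the table alone.

Things in the scene. Friction and masses are not known exactly. Their poses are not given: they have to be found in the camera images.
- base: Fixed stand base, origin at the centre of its underside, z up: white round plate 132 mm across, blue rim 15 mm high, in the middle a white boss 54 to 60 mm across, its top 20 mm above the table. It carries a post and a ferrule (see base_centre, seat_home). Nothing on it turns. Round: its yaw has no meaning for the job.
- base_centre (a point): Centre of the base's underside, at table level. An upright rigid brass post, 12 mm thick with a bevelled tip (bevel under 2 mm high, flat 9 mm across), rises from the boss to 87 mm above the table. It is NOT at this centre: its axis stands 7 to 10 mm from it in an unknown direction, which is not measured and must be felt or seen.
- seat_home (a point): Point 28 mm above the base's centre: height of the top of the black ferrule (30 mm across, 8 mm high, round the post) at its bottom stop. The layers rest on it. It starts 4.5 to 6 mm higher, slides down stiffly only under about 17 N (the layers' own weight, some 4.5 N in all, counts), stays where it is left, and does not yield past the stop.
- spacer_centre (a point): Centre (half-way up) of the loose brass spacer, a plain tube 36 mm across, 24 mm high, bore 15 mm right through, about 0.12 kg, standing upright on the table; z along its axis. First on the post; home, its centre is 40 mm above the table.
- dish_centre (a point): Centre of the hub (12 mm above the underside) of the loose dish: blue plate 124 mm across, floor 4 mm thick, rim 13 mm high, 4 mm thick; white hub in the middle 36 mm across, 24 mm high from the underside (grip it from above), bore 15 mm right through; about 0.22 kg. It lies on its flat underside. Second on the post; home, this point is 64 mm above the table.
- finial_centre (a point): Centre (20 mm above the underside) of the loose finial cap, 40 mm high, about 0.12 kg: brass collar 36 mm across, 14 mm high, with a blind bore 15 mm wide and 14 mm deep from below; above it a white knob 28 mm across (18 to 36 mm above the underside) to grip. Last on; it rests on the dish hub; home, this point is 96 mm above the table.
- spacer: The spacer itself; origin at the centre of its underside, z up.
- dish: The dish itself; origin at the centre of its underside, z up.
- finial: The finial itself; origin at the centre of its underside, z up.
- mug: Bystander: white mug with a handle, 80 mm across, 85 mm high; origin at the centre of its underside. Leave alone.
- travel_cup: Bystander: orange travel cup with black band and white lid, 82 mm across, 122 mm high; origin at the centre of its underside. Leave alone.
- basket: Bystander: pink open plastic basket, 110 x 150 x 70 mm; origin at the centre of its underside. Leave alone.
- can: Bystander: red can, 66 mm across, 190 mm high; origin at the centre of its underside. Leave alone.
- books: Bystander: pile of a red on a yellow book, 140 x 200 x 56 mm; origin at the centre of its underside. Leave alone.
- iron_globe: Bystander: dark iron globe ornament on a foot, 80 mm across, 120 mm high; origin at the centre of its underside. Leave alone.
- bowl: Bystander: white bowl, 110 mm across, 50 mm high; origin at the centre of its underside. Leave alone.
There are look-alikes about, which are no part of the job. Leave any green or pink look-alike of the spacer alone.

How it is judged:
By the outcome, as a careful person would: the job done as asked, in the order asked, and still so for the second after the job is handed in, with the robot touching nothing.
It also fails if it takes over 72 s, if anything falls off the work surface, if the arm or the gripper's body presses on something with over 40 N, if the wrist force passes 120 N, or if a joint passes its speed limit or range.

## Robot

A 7-joint arm with a two-finger parallel gripper is mounted at the origin on the work surface. World frame = base frame: x ahead of the robot, y to its left, z up, the work surface at z = 0. Lengths are in m, angles in rad, forces in N, time in s.
With the tool pointing down it reaches from about 0.4 to 0.875 m from the base axis. Payload 6.5 kg.
Tool frame: the origin (TCP) lies at the centre of the arm's flange, where the gripper is bolted on; the fingertips stand 173 mm ahead of it and the grasp point (between the pads) lies 155 mm ahead of it; z points along the fingers, y is the line along which they close (so a half turn about z gives the same grasp; the last joint's range is limited). The gripper opens to 85 mm and grips with 20 to 120 N. Pads are 22 mm wide; open, the fingers measure 114 mm over their backs; the gripper's body (76 mm by 85 mm) begins 54 mm behind the grasp point. The pads swing forward as they close: fully open they stand 13 mm farther back than shut.
Start: joints at [-0.066, 0.536, -0.004, 1.538, 0.003, 1.067, -0.071], TCP at [0.65, 0, 0.405] pointing down, gripper open.
Joint ranges: [-2.7, 2.7], [-0.37, 2.16], [-1.27, 1.26], [0.24, 2.4], [-1.31, 4.45], [0.19, 1.91], [-2.76, 2.76]. Speed limits (rad/s): [2.39, 2.39, 3.14, 3.14, 3.14, 3.14, 3.14].

## Interface

Orientations are given as [roll, pitch, yaw] about the fixed x, y, z axes, in that order (R = Rz(yaw) Ry(pitch) Rx(roll)).
In Python, from cell import env gives the robot as it stands.
- The arm moves only by the tool apply_moves, never from a script. Its argument "plan" is a list of rows, each a list of 2 entries, a list of its own where there are three numbers: the shift along the tool's x, y, z in cm, then the turn, a rotation vector about the tool's x, y, z in degrees. In form: [[[tx, ty, tz], [wx, wy, wz]], ...]. A call has 1 to 12 rows; each row is the pose to reach, as a shift and turn from the pose commanded when the call began, along the tool's axes at that moment; what a row does not reach only later rows make up. A row lasts 1/8 s, in which the tool goes at most 62.5 mm and 10.7 degrees, less where a joint would pass 70% of its speed; a pose out of reach is approached as far as the arm can. A call with a gripper value outside its range is refused whole. "jaw" is the closure, from -1 (fully open) to 1 (shut), so that 0 is half open, set as the call begins (left out, the last holds). The fingers move at their own pace and stop on an object; the grip force is fixed at half the most. Time passes only in rows, so rows that repeat a pose let the fingers close. It gives the time, the measured TCP pose, the force, the opening and the grip force at its end, in the units of the state.
- env.sense(): the state, without advancing time (a new reading comes with each control period).
- env.snapshot(name): name is "scene" or "side" or "wrist"; returns a dict with "img" (420x560x3 uint8, red, green, blue), "fx", "fy", "cx", "cy" (pixels), "rvec" (rotation vector, rad) and "tvec" (3), from world to camera coordinates, as OpenCV has them; the wrist camera has in their place "hand_eye" (4x4, takes a point from camera to tool coordinates, whose origin is the TCP and whose axes are the flange's). Camera axes: x right, y down, z forward; pixel columns grow to the right and rows downward; lengths in m; the calibration is good to about 2 mm. The wrist camera is an equidistant fisheye: a pixel r from the principal point sees the ray r / f radians off the axis. A picture is of the moment at which its call begins: read the wrist's pose just before it. There is no depth.
- env.sign_off(): hands the job in; it is judged then, once.
Trained networks look in the newest picture that a camera, given by its name, has taken for a name from the list of things; names that differ only in an ending like _2 or _b are one class to them, and where a whole thing is asked for, a point or a joint stands for the part that bears it (a point fixed in the world has none). Each returns a list of dicts, best first, with "p" (0 to 1); they miss things now and then, are a little off and sometimes report something else, mostly with a low value. They report only what shows in the picture. A call takes as long as a camera call. They do not tell look-alikes from the thing itself.
- env.masks_of(camera, thing): "region" (420x560 bool, what is visible of it) and "centre" ([column, row] in pixels, amid what is visible of it).
- env.place_of(camera, thing): "centre" ([column, row] in pixels: a listed point, or the origin of a listed thing).
The state is a dict: "t": time; "qpos": joint angles; "joint_velocities": joint speeds; "effort": joint torques, N m; "tool_pos": TCP position; "ee_rot": TCP orientation; "wrist_force": force on the tool from outside, world axes, zero at the start; "torque": the same for the moment, N m; "grip_width": finger opening in m; "gripper_force": force on a finger pad.
Only numpy, scipy, OpenCV 4.12 (cv2) and the standard library are available. Lean on these libraries where they do the work, as an engineer would, in place of code of your own. Each camera call takes 0.05 s, during which the arm holds its last target. There are 200 camera calls.

## Working session

There is one attempt and no reset: what is moved stays moved. The work goes in short steps, Python scripts to look and compute and a tool call to move; the robot and the scene stay as the last step left them, time stands still between calls to the robot, and variables do not carry over. Pictures are saved under pics/ and viewed, at most 10 in all, crops included, and the job is handed in when it is done.

Besides the shell and the picture viewer there is one more tool, called after ">>>" by a JSON object that holds its "method" and its "body". apply_moves: Moves the arm, as the interface text tells. Its arguments: {"type":"object","properties":{"plan":{"type":"array","items":{"type":"array"}},"jaw":{"type":"number"}},"required":["plan"]}

```bash
mkdir -p pics; ls; cat > h.py <<'E'
import numpy as np, cv2
from cell import env
from scipy.spatial.transform import Rotation as R
def ray(s,px,pose=None):
    """world origin, direction"""
    px=np.array(px,float)
    if 'hand_eye' in s:
        d=px-[s['cx'],s['cy']]; r=np.hypot(d[0]/s['fx'],d[1]/s['fy'])
        u=np.array([d[0]/s['fx'],d[1]/s['fy']])/max(r,1e-9)
        c=np.array([*(np.sin(r)*u),np.cos(r)])
        H=np.array(s['hand_eye']); p,e=pose
        RT=R.from_euler('xyz',e).as_matrix()
        return RT@H[:3,3]+p, RT@H[:3,:3]@c
    M=cv2.Rodrigues(np.array(s['rvec'],float))[0]; t=np.array(s['tvec'],float)
    c=np.array([(px[0]-s['cx'])/s['fx'],(px[1]-s['cy'])/s['fy'],1])
    return -M.T@t, M.T@(c/np.linalg.norm(c))
def at_z(s,px,z,pose=None):
    o,d=ray(s,px,pose); return o+d*(z-o[2])/d[2]
def proj(s,P):
    M=cv2.Rodrigues(np.array(s['rvec'],float))[0]; c=M@np.array(P)+np.array(s['tvec']).ravel()
    return [s['fx']*c[0]/c[2]+s['cx'],s['fy']*c[1]/c[2]+s['cy']]
def pose():
    st=env.sense(); return np.array(st['tool_pos']),np.array(st['ee_rot'])
def save(n,im,): cv2.imwrite('pics/'+n,cv2.cvtColor(im,cv2.COLOR_RGB2BGR))
E
python3 - <<'E'
from h import *
st=env.sense(); print({k:np.round(v,3) for k,v in st.items()})
Z={'base_centre':0,'seat_home':.028,'spacer_centre':.012,'dish_centre':.012,'finial_centre':.02}
ims=[]
for c in ['scene','side','wrist']:
    p=pose(); s=env.snapshot(c); ims.append(s['img'])
    for n,z in Z.items():
        for d in env.place_of(c,n)[:4]:
            print(c,n,round(d['p'],2),np.round(d['centre'],1),np.round(at_z(s,d['centre'],z,p),3))
save('a.png',cv2.resize(np.vstack([np.hstack(ims[:2]),np.hstack([ims[2],ims[2]*0])]),(800,600)))
save('s.png',ims[0])
E
```

```text
pics
{'t': np.float64(0.0), 'qpos': array([-0.066,  0.537, -0.004,  1.539,  0.003,  1.067, -0.071]), 'joint_velocities': array([-0.001, -0.001,  0.   , -0.001,  0.   ,  0.001,  0.   ]), 'effort': array([-0.000e+00, -5.834e+01,  1.049e+00, -2.591e+01,  1.200e-02,
        9.000e-03, -0.000e+00]), 'tool_pos': array([0.65 , 0.   , 0.404]), 'ee_rot': array([-3.14 ,  0.   ,  1.571]), 'wrist_force': array([ 0.188,  0.21 , -0.632]), 'torque': array([ 0.007, -0.001,  0.048]), 'gripper_force': np.float64(0.0), 'grip_width': np.float64(0.085)}
scene base_centre 0.8 [252. 213.] [ 0.561 -0.038  0.   ]
scene base_centre 0.25 [176.  233.1] [ 0.559 -0.242  0.   ]
scene seat_home 0.72 [113.7 262.4] [ 0.616 -0.399  0.028]
scene spacer_centre 0.68 [346.2 142.4] [0.409 0.299 0.012]
scene spacer_centre 0.64 [342.4 178.5] [0.537 0.231 0.012]
scene spacer_centre 0.5 [317.4 143.7] [0.385 0.217 0.012]
scene spacer_centre 0.48 [333.5 156.8] [0.451 0.241 0.012]
scene dish_centre 0.92 [130.1 195.3] [ 0.401 -0.336  0.012]
scene dish_centre 0.58 [332.3 157.8] [0.454 0.236 0.012]
scene finial_centre 0.72 [173.2 23
[... 206 characters left out ...]
 spacer_centre 0.69 [288.1 287.8] [0.385 0.225 0.012]
side spacer_centre 0.64 [258.2 299.9] [0.414 0.302 0.012]
side spacer_centre 0.6 [265.8 273.7] [0.462 0.218 0.012]
side dish_centre 0.63 [396.  191.3] [ 0.399 -0.336  0.012]
side dish_centre 0.23 [265.9 274.7] [0.459 0.22  0.012]
side finial_centre 0.49 [333.9 179.4] [ 0.587 -0.271  0.02 ]
side finial_centre 0.45 [213.6 211.2] [0.763 0.099 0.02 ]
wrist base_centre 0.89 [210.9 205.5] [ 0.557 -0.036  0.   ]
wrist seat_home 0.93 [206.  207.1] [ 0.558 -0.029  0.028]
wrist seat_home 0.65 [232.5 343. ] [ 0.575 -0.226  0.028]
wrist dish_centre 0.81 [145.7 380.8] [ 0.405 -0.349  0.012]
wrist finial_centre 0.71 [230.3 350.3] [ 0.568 -0.248  0.02 ]
```

View pics/a.png

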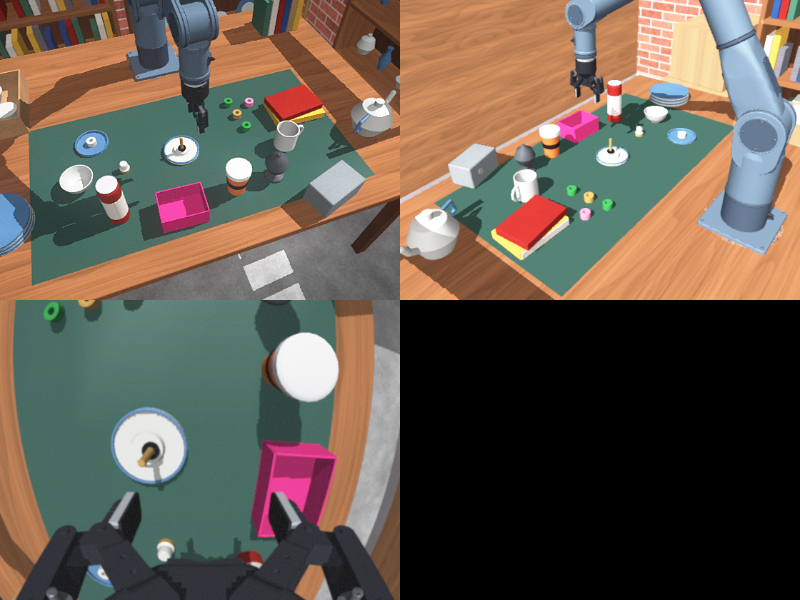

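The composite shows the brass spacer among two green and one pink look-alikes. In scene pixels, brass is at (332,158), green at (318,143) and (343,177), and pink at (347,142). The base is at (252,212), the dish at (130,196) and the finial at (173,233). I choose the brass one and check it in one close crop, together with the post.

```bash
python3 - <<'E'
from h import *
S=[env.snapshot(c) for c in ['scene','side','wrist']]
def crop(s,c,w,h,k): 
    x,y=c; return cv2.resize(s['img'][y-h//2:y+h//2,x-w//2:x+w//2],(w*k,h*k),interpolation=cv2.INTER_CUBIC)
t=np.hstack([crop(S[0],(334,160),80,60,5),crop(S[1],(264,284),80,60,5)])
b=np.hstack([crop(S[0],(252,206),80,60,5),crop(S[2],(210,205),80,60,5)])
save('b.png',np.vstack([t,b]))
print([ (proj(s,(.558,-.033,.087)),proj(s,(.558,-.033,.02))) for s in S[:2]])
E
```

```text
[([np.float64(251.6123176007124), np.float64(190.36346134185308)], [np.float64(253.18797128158576), np.float64(206.97298056795623)]), ([np.float64(296.0302967241232), np.float64(194.9017592240833)], [np.float64(296.09068507370785), np.float64(214.71789678833085)])]
```

View pics/b.png

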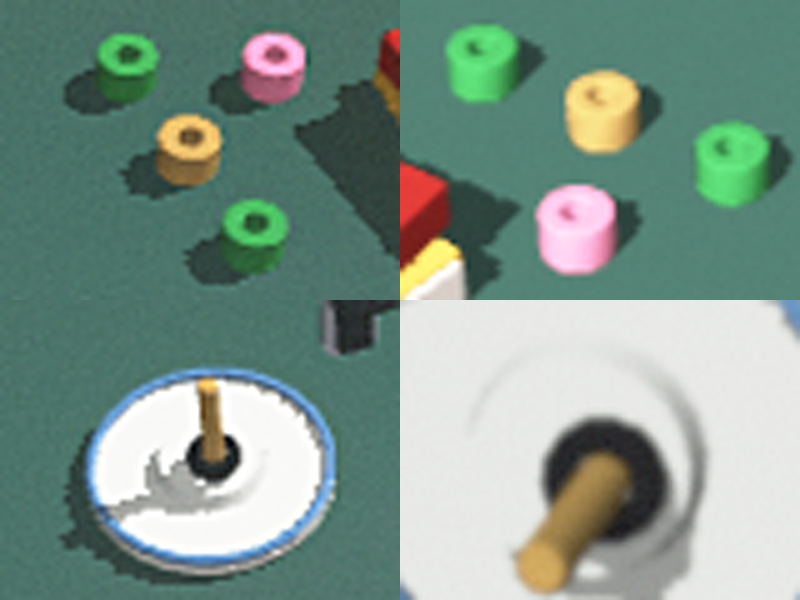

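The crop confirms the brass spacer at scene (332,160), with its bore upright. The post stands on the ferrule, with its tip at scene (253.6,192.4) and wrist (199,228).

>>> {"method": "apply_moves", "body": {"plan": [[[5, -4.3, 0], [0, 0, 0]], [[10, -8.6, 3], [0, 0, 0]], [[15, -12.9, 6], [0, 0, 0]], [[20, -17.2, 9], [0, 0, 0]], [[22.8, -19.4, 12], [0, 0, 0]], [[22.8, -19.4, 12], [0, 0, 0]], [[22.8, -19.4, 12], [0, 0, 0]]], "jaw": -0.22}}

```text
t: 1.92
tool_pos: [0.4558, 0.2284, 0.2845]
ee_rot: [-3.141, 0.0, 1.572]
wrist_force: [0.3, 0.4, -0.8]
grip_width: 0.0521
gripper_force: 0.0
```

```bash
python3 - <<'E'
from h import *
S=env.snapshot('scene'); D=env.snapshot('side'); p=pose(); W=env.snapshot('wrist')
print(np.round(p,4), np.round(W['hand_eye'],3), W['fx'],W['cx'],W['cy'])
p0=(np.array([.65,0,.404]),np.array([-3.14,0,1.571]))
print('tip',at_z(S,(253.6,192.4),.087),at_z(W,(199,228.4),.087,p0))
for n,z in [('spacer_centre',.012),('spacer',0)]:
    for d in env.place_of('wrist',n): print(n,round(d['p'],2),d['centre'],at_z(W,d['centre'],z,p).round(4))
for d in env.masks_of('wrist','spacer'):
    m=d['region']; ys,xs=np.nonzero(m); print('mask',round(d['p'],2),d['centre'],W['img'][m].mean(0).round(),xs.min(),xs.max(),ys.min(),ys.max())
save('c.png',W['img'])
for nm,s in (('scene',S),('side',D)):
    for d in env.masks_of(nm,'base')[:1]:
        m=d['region']; im=cv2.cvtColor(s['img'],cv2.COLOR_RGB2HSV); b=(im[...,0]>10)&(im[...,0]<25)&(im[...,1]>100)&cv2.dilate(m.astype('uint8'),np.ones((15,15))).astype(bool)
        ys,xs=np.nonzero(b); y0=ys.min(); print(nm,'brass top',y0,xs[ys<y0+3].mean(),len(ys))
E
```

```text
[[0.4575 0.2269 0.2855]
 [3.1395 0.     1.5688]] [[ 0.    -0.951 -0.308  0.078]
 [ 1.     0.001 -0.001 -0.   ]
 [ 0.001 -0.308  0.951  0.031]
 [ 0.     0.     0.     1.   ]] 325.19226210127806 286.39038641103843 210.9518339961698
tip [ 0.56611219 -0.03021771  0.087     ] [ 0.5645998  -0.03199344  0.087     ]
spacer_centre 0.92 [221.4, 116.5] [0.4093 0.3008 0.012 ]
spacer_centre 0.74 [188.4, 218.5] [0.3778 0.2205 0.012 ]
spacer_centre 0.61 [376.8, 196.1] [0.5292 0.239  0.012 ]
spacer_centre 0.57 [285.6, 209.8] [0.4569 0.2278 0.012 ]
spacer 0.92 [196.6, 212.6] [0.3817 0.2216 0.    ]
spacer 0.86 [287.0, 203.6] [0.458  0.2292 0.    ]
spacer 0.8 [227.1, 114.9] [0.4115 0.3016 0.    ]
spacer 0.65 [372.0, 195.1] [0.5285 0.2366 0.    ]
mask 0.79 [383.5, 196.5] [ 76. 185. 103.] 355 404 175 224
mask 0.74 [218.7, 112.8] [234. 180. 213.] 198 249 92 141
mask 0.62 [285.0, 211.1] [224. 195. 113.] 263 309 185 234
scene brass top 192 252.83333333333334 62
side brass top 194 294.54545454545456 68
```

View pics/c.png

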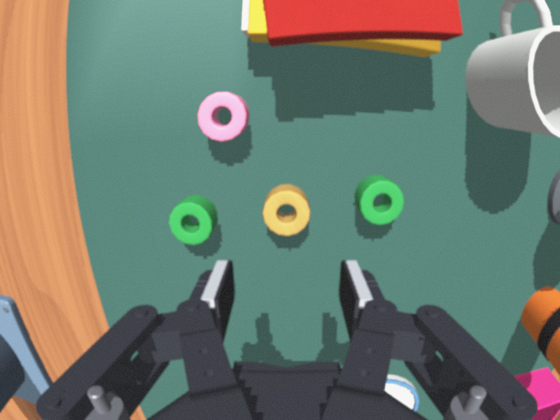

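```bash
cat >> h.py <<'E'
def blob(im,lo,hi,near,rad=40):
    """centre of min enclosing circle of hsv-range blob nearest a pixel"""
    h=cv2.cvtColor(im,cv2.COLOR_RGB2HSV); m=cv2.inRange(h,lo,hi)
    m[np.hypot(*(np.indices(m.shape)[::-1]-np.array(near)[:,None,None]))>rad]=0
    cs=max(cv2.findContours(m,cv2.RETR_EXTERNAL,cv2.CHAIN_APPROX_NONE)[0],key=cv2.contourArea)
    return cv2.fitEllipse(cv2.convexHull(cs))
E
python3 - <<'E'
from h import *
im=cv2.cvtColor(cv2.imread('pics/c.png'),cv2.COLOR_BGR2RGB)
W=env.snapshot('wrist')
P=(np.array([.456,.228,.285]),np.array([np.pi,0,np.pi/2]))
for v in (140,200,220,235):
    e=blob(im,(10,60,v),(30,255,255),(286,211)); print(v,e,at_z(W,e[0],.024,P).round(4))
print(pose())
E
```

```text
140 ((285.9755859375, 209.90200805664062), (47.562068939208984, 51.693115234375), 0.20388226211071014) [0.4552 0.2328 0.024 ]
200 ((285.91650390625, 210.3587646484375), (45.381900787353516, 49.304473876953125), 176.84744262695312) [0.4551 0.2324 0.024 ]
220 ((285.86669921875, 211.9574432373047), (44.38823699951172, 45.3076171875), 107.68826293945312) [0.4551 0.2312 0.024 ]
235 ((285.90106201171875, 211.91110229492188), (42.576114654541016, 43.87271499633789), 96.00736236572266) [0.4551 0.2312 0.024 ]
(array([0.456466  , 0.22749978, 0.28499029]), array([ 3.14092753e+00, -1.26618653e-04,  1.56971304e+00]))
```

>>> {"method": "apply_moves", "body": {"plan": [[[0.3, -0.1, 4], [0, 0, 0]], [[0.3, -0.1, 7.5], [0, 0, 0]], [[0.3, -0.1, 10], [0, 0, 0]], [[0.3, -0.1, 10.9], [0, 0, 0]], [[0.3, -0.1, 10.9], [0, 0, 0]]]}}

```text
t: 3.0
tool_pos: [0.4551, 0.231, 0.1757]
ee_rot: [-3.141, 0.0, 1.571]
wrist_force: [0.7, -0.4, 0.5]
grip_width: 0.052
gripper_force: 0.0
```

>>> {"method": "apply_moves", "body": {"plan": [[[0, 0, 0], [0, 0, 0]], [[0, 0, 0], [0, 0, 0]], [[0, 0, 0], [0, 0, 0]], [[0, 0, 0], [0, 0, 0]], [[0, 0, 0], [0, 0, 0]], [[0, 0, 0], [0, 0, 0]]], "jaw": 1}}

```text
t: 3.75
tool_pos: [0.4557, 0.2313, 0.1771]
ee_rot: [3.139, -0.001, 1.571]
wrist_force: [0.0, -0.0, 6.0]
grip_width: 0.0342
gripper_force: 59.6
```

>>> {"method": "apply_moves", "body": {"plan": [[[0, 0, -3], [0, 0, 0]], [[0, 0, -8], [0, 0, 0]], [[-3, 1.2, -13], [0, 0, 0]], [[-8, 3.3, -16], [0, 0, 0]], [[-13, 5.4, -17.2], [0, 0, 0]], [[-18, 7.5, -17.2], [0, 0, 0]], [[-23, 9.6, -17.2], [0, 0, 0]], [[-26.6, 11.1, -17.2], [0, 0, 0]], [[-26.6, 11.1, -17.2], [0, 0, 0]], [[-26.6, 11.1, -17.2], [0, 0, 0]], [[-26.6, 11.1, -17.2], [0, 0, 0]], [[-26.6, 11.1, -17.2], [0, 0, 0]]]}}

```text
t: 5.25
tool_pos: [0.5658, -0.0339, 0.3478]
ee_rot: [-3.142, -0.0, 1.573]
wrist_force: [-0.9, -0.0, -1.3]
grip_width: 0.0339
gripper_force: 60.2
```

```bash
python3 - <<'E'
from h import *
W=env.snapshot('wrist'); im=W['img']; print(pose())
P=(np.array([.566,-.035,.348]),np.array([np.pi,0,np.pi/2]))
for n in ('base_centre','seat_home'):
  for d in env.place_of('wrist',n)[:1]: print(n,d['p'],d['centre'],at_z(W,d['centre'],0 if n[0]=='b' else .028,P))
c=im[150:350,180:400]; save('d.png',cv2.resize(c,None,fx=3,fy=3,interpolation=cv2.INTER_CUBIC))
E
```

```text
(array([ 0.56585937, -0.03414969,  0.34777571]), array([ 3.14157604e+00, -1.84076545e-04,  1.57223860e+00]))
base_centre 0.83 [277.6, 188.1] [ 5.56574474e-01 -3.51270674e-02  5.55111512e-17]
seat_home 0.79 [273.5, 193.8] [ 0.55358053 -0.03359104  0.028     ]
```

View pics/d.png

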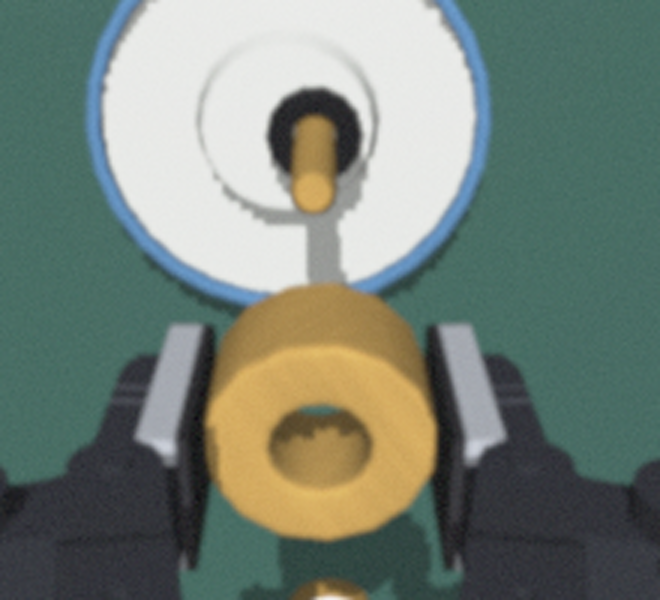

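The crop shows the spacer held squarely between the pads. The post tip is at about wrist (284.5,214), so the post is near (0.564,−0.033). I'll descend gently.

>>> {"method": "apply_moves", "body": {"plan": [[[0.2, -0.2, 3.5], [0, 0, 0]], [[0.2, -0.2, 6.5], [0, 0, 0]], [[0.2, -0.2, 7.8], [0, 0, 0]], [[0.2, -0.2, 8.2], [0, 0, 0]], [[0.2, -0.2, 8.5], [0, 0, 0]], [[0.2, -0.2, 8.7], [0, 0, 0]], [[0.2, -0.2, 8.7], [0, 0, 0]]]}}

```text
t: 6.28
tool_pos: [0.5645, -0.0321, 0.2616]
ee_rot: [3.14, -0.001, 1.571]
wrist_force: [-0.3, 3.3, 0.5]
grip_width: 0.0344
gripper_force: 60.4
```

```bash
python3 -c "
from h import *
s=env.sense();print(s['wrist_force'],s['torque'],s['tool_pos'])"
```

```text
[-0.32422776  3.29281711  0.49706305] [ 0.71860208  0.01019761 -0.02246001] [ 0.56447717 -0.03214403  0.26163023]
```

The side force of +3.3 N in y and almost none in z means the bevel is guiding it. I'll ease +y and continue.

>>> {"method": "apply_moves", "body": {"plan": [[[0.1, 0, 0.1], [0, 0, 0]], [[0.1, 0, 0.3], [0, 0, 0]], [[0.1, 0, 0.6], [0, 0, 0]], [[0.1, 0, 0.9], [0, 0, 0]], [[0.1, 0, 0.9], [0, 0, 0]]]}}

```text
t: 6.9
tool_pos: [0.5641, -0.0316, 0.2514]
ee_rot: [3.141, -0.0, 1.571]
wrist_force: [2.7, 4.4, -2.8]
grip_width: 0.034
gripper_force: 60.1
```

>>> {"method": "apply_moves", "body": {"plan": [[[0.12, 0.07, 0.3], [0, 0, 0]], [[0.12, 0.07, 0.7], [0, 0, 0]], [[0.12, 0.07, 1.1], [0, 0, 0]], [[0.12, 0.07, 1.5], [0, 0, 0]], [[0.12, 0.07, 1.5], [0, 0, 0]]]}}

```text
t: 7.52
tool_pos: [0.5645, -0.0312, 0.2362]
ee_rot: [-3.141, 0.0, 1.57]
wrist_force: [0.2, 0.2, -1.2]
grip_width: 0.0342
gripper_force: 60.2
```

>>> {"method": "apply_moves", "body": {"plan": [[[0, 0, 0.6], [0, 0, 0]], [[0, 0, 1.2], [0, 0, 0]], [[0, 0, 1.8], [0, 0, 0]], [[0, 0, 2.3], [0, 0, 0]], [[0, 0, 2.6], [0, 0, 0]], [[0, 0, 2.6], [0, 0, 0]]]}}

```text
t: 8.28
tool_pos: [0.5647, -0.0308, 0.2107]
ee_rot: [-3.142, 0.0, 1.571]
wrist_force: [0.2, 0.1, -0.8]
grip_width: 0.0339
gripper_force: 60.2
```

```bash
python3 -c "
from h import *
s=env.sense();print(s['wrist_force'],s['torque'],s['tool_pos'])"
```

```text
[ 0.20517144  0.0910548  -0.81562712] [-0.03084454  0.02831429 -0.03597403] [ 0.56473016 -0.03082735  0.21065837]
```

>>> {"method": "apply_moves", "body": {"plan": [[[0, 0, 0], [0, 0, 0]], [[0, 0, 0], [0, 0, 0]], [[0, 0, 0], [0, 0, 0]], [[0, 0, -3], [0, 0, 0]], [[0, 0, -7.4], [0, 0, 0]], [[0, 0, -9], [0, 0, 0]], [[-5, -2.7, -9], [0, 0, 0]], [[-10, -5.4, -9], [0, 0, 0]], [[-15, -8.1, -9], [0, 0, 0]], [[-20, -10.8, -9], [0, 0, 0]], [[-25, -13.5, -8.4], [0, 0, 0]], [[-30, -16.2, -7.4], [0, 0, 0]]], "jaw": -0.22}}

```text
t: 9.78
tool_pos: [0.4017, -0.3322, 0.2844]
ee_rot: [3.141, 0.0, 1.571]
wrist_force: [0.8, -1.1, 0.1]
grip_width: 0.0521
gripper_force: 0.0
```

>>> {"method": "apply_moves", "body": {"plan": [[[-0.9, -0.3, 0], [0, 0, 0]], [[-0.9, -0.3, 0], [0, 0, 0]], [[-0.9, -0.3, 0], [0, 0, 0]]]}}

```text
t: 10.15
tool_pos: [0.4009, -0.3382, 0.2846]
ee_rot: [3.141, -0.001, 1.574]
wrist_force: [-0.3, 0.4, 0.6]
grip_width: 0.0523
gripper_force: 0.0
```

```bash
python3 - <<'E'
from h import *
W=env.snapshot('wrist'); im=W['img']; p=pose(); print(p)
P=(np.array([.3997,-.3398,.285]),np.array([np.pi,0,np.pi/2]))
for d in env.place_of('wrist','dish_centre')[:1]: print(d['p'],d['centre'],at_z(W,d['centre'],.012,P))
for v in (200,225): 
  try:
    e=blob(im,(0,0,v),(179,60,255),d['centre'],45); print(e,at_z(W,e[0],.024,P))
  except Exception as x: print(x)
S=env.snapshot('side')
save('e.png',np.hstack([im[:, 130:450],cv2.resize(S['img'][150:255,230:350],(480,420))]))
E
```

```text
(array([ 0.40086953, -0.33815221,  0.28470985]), array([ 3.14109075e+00, -7.55602384e-04,  1.57389092e+00]))
0.74 [298.8, 217.7] [ 0.40894691 -0.34531315  0.012     ]
((298.9964599609375, 219.961181640625), (46.94404602050781, 51.20597839355469), 179.14422607421875) [ 0.40864606 -0.34294851  0.024     ]
((298.99859619140625, 221.89210510253906), (45.127872467041016, 45.58070755004883), 114.78170776367188) [ 0.40866763 -0.34448743  0.024     ]
```

View pics/e.png

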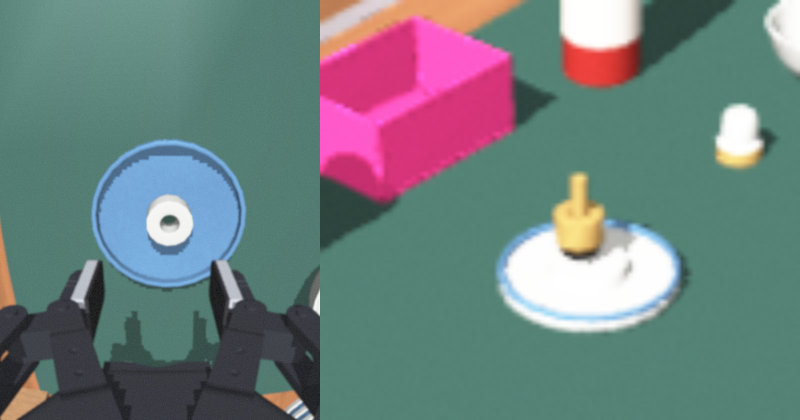

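The dish hub is at wrist (299,222), about (0.4087,−0.3445). The side crop shows the spacer on the post, sitting on the ferrule.

>>> {"method": "apply_moves", "body": {"plan": [[[-0.5, 0.9, 4], [0, 0, 0]], [[-0.5, 0.9, 7.5], [0, 0, 0]], [[-0.5, 0.9, 9.6], [0, 0, 0]], [[-0.5, 0.9, 10.3], [0, 0, 0]], [[-0.5, 0.9, 10.3], [0, 0, 0]]]}}

```text
t: 10.92
tool_pos: [0.4091, -0.3445, 0.1819]
ee_rot: [3.141, -0.0, 1.572]
wrist_force: [1.4, 0.9, 0.4]
grip_width: 0.0522
gripper_force: 0.0
```

>>> {"method": "apply_moves", "body": {"plan": [[[0, 0, 0], [0, 0, 0]], [[0, 0, 0], [0, 0, 0]], [[0, 0, 0], [0, 0, 0]], [[0, 0, 0], [0, 0, 0]], [[0, 0, 0], [0, 0, 0]], [[0, 0, 0], [0, 0, 0]]], "jaw": 1}}

```text
t: 11.68
tool_pos: [0.4093, -0.3451, 0.1832]
ee_rot: [3.139, 0.001, 1.57]
wrist_force: [-0.3, 0.9, 3.7]
grip_width: 0.0338
gripper_force: 59.1
```

>>> {"method": "apply_moves", "body": {"plan": [[[0, 0, -2], [0, 0, 0]], [[0, 0, -6], [0, 0, 0]], [[1, 0.5, -10], [0, 0, 0]], [[4, 2, -11.3], [0, 0, 0]], [[8, 4, -11.3], [0, 0, 0]], [[12.5, 6.2, -11.3], [0, 0, 0]], [[17, 8.5, -11.3], [0, 0, 0]], [[21.5, 10.7, -11.3], [0, 0, 0]], [[26, 12.9, -11.3], [0, 0, 0]], [[29.5, 14.7, -11.3], [0, 0, 0]], [[31.4, 15.6, -11.3], [0, 0, 0]], [[31.4, 15.6, -11.3], [0, 0, 0]]]}}

```text
t: 13.18
tool_pos: [0.5649, -0.0299, 0.2949]
ee_rot: [3.141, -0.0, 1.573]
wrist_force: [0.2, -0.9, -2.2]
grip_width: 0.0333
gripper_force: 60.3
```

```bash
python3 - <<'E'
from h import *
W=env.snapshot('wrist'); s=env.sense(); print(s['tool_pos'],s['ee_rot'],s['wrist_force'],s['torque'])
S=env.snapshot('side')
save('f.png',np.hstack([W['img'][:,130:450],cv2.resize(S['img'][150:255,230:350],(480,420))]))
E
```

```text
[ 0.56429571 -0.03165425  0.29475547] [-3.14105742e+00  9.33567965e-04  1.57067566e+00] [-0.48682038 -0.78186109 -2.408098  ] [-0.06653739  0.00691153  0.01216284]
```

View pics/f.png

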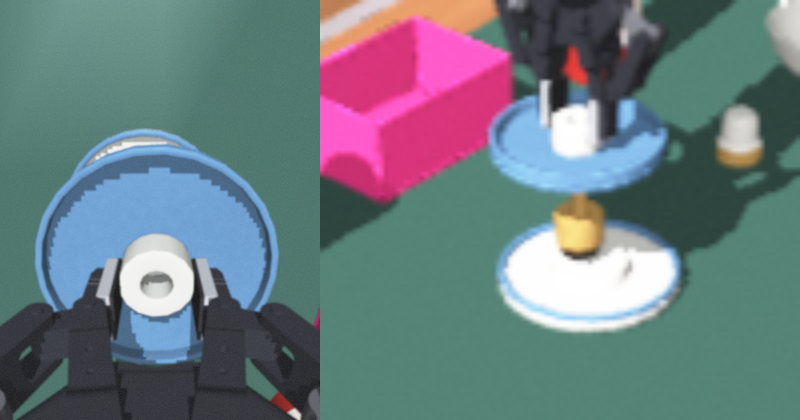

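The dish hangs level over the post. I'll feel down.

>>> {"method": "apply_moves", "body": {"plan": [[[0, 0, 1.2], [0, 0, 0]], [[0, 0, 2.3], [0, 0, 0]], [[0, 0, 2.6], [0, 0, 0]], [[0, 0, 2.8], [0, 0, 0]], [[0, 0, 2.9], [0, 0, 0]], [[0, 0, 2.9], [0, 0, 0]]]}}

```text
t: 14.02
tool_pos: [0.5646, -0.0312, 0.2658]
ee_rot: [-3.141, 0.001, 1.57]
wrist_force: [-1.1, -2.5, -3.0]
grip_width: 0.0334
gripper_force: 60.3
```

```bash
python3 -c "
from h import *
s=env.sense();print(s['wrist_force'],s['torque'],s['tool_pos'])"
```

```text
[-1.14142866 -2.46201218 -3.00450461] [-0.56161699  0.16310778  0.02828073] [ 0.56462556 -0.03124148  0.26575642]
```

>>> {"method": "apply_moves", "body": {"plan": [[[-0.08, -0.03, 0.1], [0, 0, 0]], [[-0.08, -0.03, 0.4], [0, 0, 0]], [[-0.08, -0.03, 0.7], [0, 0, 0]], [[-0.08, -0.03, 1.0], [0, 0, 0]], [[-0.08, -0.03, 1.0], [0, 0, 0]]]}}

```text
t: 14.65
tool_pos: [0.5643, -0.0316, 0.2553]
ee_rot: [-3.141, 0.0, 1.571]
wrist_force: [0.8, -2.5, -3.2]
grip_width: 0.0336
gripper_force: 60.2
```

>>> {"method": "apply_moves", "body": {"plan": [[[-0.08, 0.02, 0.3], [0, 0, 0]], [[-0.08, 0.02, 0.7], [0, 0, 0]], [[-0.08, 0.02, 1.1], [0, 0, 0]], [[-0.08, 0.02, 1.4], [0, 0, 0]], [[-0.08, 0.02, 1.4], [0, 0, 0]]]}}

```text
t: 15.28
tool_pos: [0.5645, -0.0323, 0.2414]
ee_rot: [-3.141, -0.0, 1.571]
wrist_force: [-0.3, -0.5, -1.8]
grip_width: 0.0331
gripper_force: 60.3
```

>>> {"method": "apply_moves", "body": {"plan": [[[0, 0, 0.1], [0, 0, 0]], [[0, 0, 0.2], [0, 0, 0]], [[0, 0, 0.2], [0, 0, 0]]]}}

```text
t: 15.65
tool_pos: [0.5648, -0.0324, 0.2405]
ee_rot: [3.141, 0.0, 1.571]
wrist_force: [-2.4, -0.8, 5.4]
grip_width: 0.0334
gripper_force: 61.0
```

Contact at +5 N, so the dish is resting on the spacer. I'll release it and go to the finial.

>>> {"method": "apply_moves", "body": {"plan": [[[0, 0, 0], [0, 0, 0]], [[0, 0, 0], [0, 0, 0]], [[0, 0, 0], [0, 0, 0]], [[0, 0, -2], [0, 0, 0]], [[0, 0, -6.1], [0, 0, 0]], [[-3, 0, -7.1], [0, 0, 0]], [[-8, 0.1, -7.1], [0, 0, 0]], [[-13.5, 0.2, -6.5], [0, 0, 0]], [[-19, 0.3, -6.1], [0, 0, 0]], [[-21.8, 0.3, -6.1], [0, 0, 0]], [[-21.8, 0.3, -6.1], [0, 0, 0]], [[-21.8, 0.3, -6.1], [0, 0, 0]]], "jaw": -0.22}}

```text
t: 17.15
tool_pos: [0.5678, -0.2493, 0.3005]
ee_rot: [-3.141, -0.001, 1.572]
wrist_force: [0.4, 0.7, -0.7]
grip_width: 0.0519
gripper_force: 0.0
```

```bash
python3 - <<'E'
from h import *
W=env.snapshot('wrist'); im=W['img']; p=pose(); print(p)
P=(np.array([.568,-.250,.301]),np.array([np.pi,0,np.pi/2]))
for n,z in (('finial_centre',.02),('finial',0)):
  for d in env.place_of('wrist',n)[:2]: print(n,d['p'],d['centre'],at_z(W,d['centre'],z,P))
c=d['centre']
for v in (150,200,225): 
  try:
    e=blob(im,(0,0,v),(179,60,255),c,40); print(e,at_z(W,e[0],.036,P))
  except Exception as x: print(x)
S=env.snapshot('side'); 
save('g.png',np.hstack([im[:,130:450],cv2.resize(S['img'][150:255,230:350],(480,420))]))
E
```

```text
(array([ 0.56795147, -0.24873935,  0.30055738]), array([-3.14153357e+00, -1.16656023e-03,  1.57283474e+00]))
finial_centre 0.62 [288.7, 206.9] [ 0.5693286  -0.24910463  0.02      ]
finial 0.74 [290.1, 201.8] [ 0.57065245 -0.25068598  0.        ]
((288.8702697753906, 206.0779266357422), (44.64995574951172, 46.472171783447266), 0.09647808223962784) [ 0.56935484 -0.24350135  0.036     ]
((289.01336669921875, 205.68145751953125), (42.25279235839844, 45.642940521240234), 0.04372124746441841) [ 0.56946156 -0.24318965  0.036     ]
((288.7431945800781, 205.67196655273438), (41.29503631591797, 45.32680130004883), 3.443481683731079) [ 0.56925854 -0.24318235  0.036     ]
```

View pics/g.png

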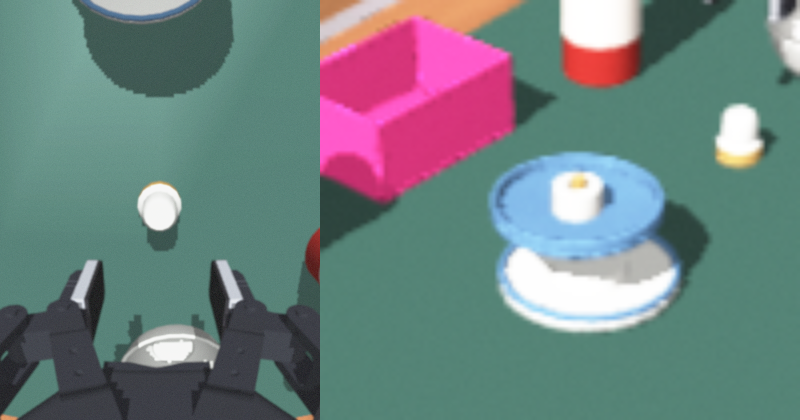

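The finial is at wrist (289,207), about (0.569,−0.249), with the bowl behind it low enough to clear. The side crop shows the dish level on the spacer. I'll grasp the knob high, above the collar.

>>> {"method": "apply_moves", "body": {"plan": [[[0.1, 0.1, 4], [0, 0, 0]], [[0.1, 0.1, 7.5], [0, 0, 0]], [[0.1, 0.1, 9.7], [0, 0, 0]], [[0.1, 0.1, 10.4], [0, 0, 0]], [[0.1, 0.1, 10.4], [0, 0, 0]]]}}

```text
t: 17.98
tool_pos: [0.5689, -0.2494, 0.1971]
ee_rot: [3.141, 0.0, 1.571]
wrist_force: [-0.4, 1.2, -0.4]
grip_width: 0.0518
gripper_force: 0.0
```

>>> {"method": "apply_moves", "body": {"plan": [[[0, 0, 0], [0, 0, 0]], [[0, 0, 0], [0, 0, 0]], [[0, 0, 0], [0, 0, 0]], [[0, 0, 0], [0, 0, 0]], [[0, 0, 0], [0, 0, 0]], [[0, 0, 0], [0, 0, 0]], [[0, 0, 0], [0, 0, 0]]], "jaw": 1}}

```text
t: 18.85
tool_pos: [0.5693, -0.2497, 0.1982]
ee_rot: [3.139, 0.001, 1.571]
wrist_force: [-0.7, 0.3, 6.1]
grip_width: 0.0252
gripper_force: 58.9
```

>>> {"method": "apply_moves", "body": {"plan": [[[0, 0, -3], [0, 0, 0]], [[0, 0, -8], [0, 0, 0]], [[2, 0, -11], [0, 0, 0]], [[7, -0.1, -11], [0, 0, 0]], [[12, -0.2, -11], [0, 0, 0]], [[17, -0.3, -10.6], [0, 0, 0]], [[21, -0.4, -10.3], [0, 0, 0]], [[21.7, -0.4, -10.3], [0, 0, 0]], [[21.7, -0.4, -10.3], [0, 0, 0]], [[21.7, -0.4, -10.3], [0, 0, 0]]]}}

```text
t: 20.1
tool_pos: [0.5646, -0.0342, 0.2999]
ee_rot: [3.141, 0.001, 1.568]
wrist_force: [-0.1, -0.2, -0.9]
grip_width: 0.0251
gripper_force: 59.6
```

```bash
python3 - <<'E'
from h import *
W=env.snapshot('wrist'); s=env.sense(); print(s['tool_pos'],s['ee_rot'],s['wrist_force'],s['torque'])
S=env.snapshot('side')
save('i.png',np.hstack([W['img'][:,130:450],cv2.resize(S['img'][150:255,230:350],(480,420))]))
E
```

```text
[ 0.56461149 -0.03422647  0.2998447 ] [3.14127737e+00 9.39916870e-04 1.56824446e+00] [-0.62542237  0.2026787  -1.02211577] [-0.03571725  0.02961603 -0.01757345]
```

View pics/i.png

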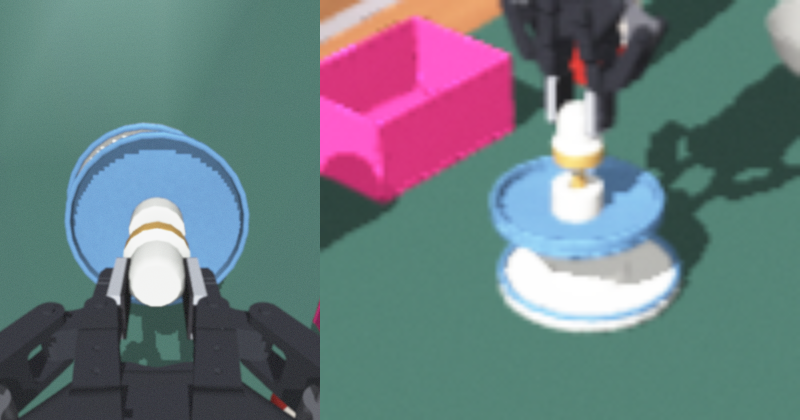

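The finial is held upright just above the tip. I'll feel down.

>>> {"method": "apply_moves", "body": {"plan": [[[0, 0, 0.8], [0, 0, 0]], [[0, 0, 1.3], [0, 0, 0]], [[0, 0, 1.5], [0, 0, 0]], [[0, 0, 1.7], [0, 0, 0]], [[0, 0, 1.8], [0, 0, 0]], [[0, 0, 1.8], [0, 0, 0]]]}}

```text
t: 20.95
tool_pos: [0.5646, -0.0324, 0.2817]
ee_rot: [3.142, 0.0, 1.571]
wrist_force: [0.5, -0.3, -0.4]
grip_width: 0.025
gripper_force: 59.6
```

```bash
python3 -c "
from h import *
s=env.sense();print(s['wrist_force'],s['torque'],s['tool_pos'])"
```

```text
[ 0.45251755 -0.34394193 -0.37587469] [-0.05797596  0.0084674   0.03805016] [ 0.56460093 -0.03243362  0.28171526]
```

>>> {"method": "apply_moves", "body": {"plan": [[[0, 0, 0.1], [0, 0, 0]], [[0, 0, 0.2], [0, 0, 0]], [[0, 0, 0.3], [0, 0, 0]], [[0, 0, 0.3], [0, 0, 0]]]}}

```text
t: 21.45
tool_pos: [0.5648, -0.0324, 0.2795]
ee_rot: [3.141, 0.0, 1.571]
wrist_force: [-2.4, -1.4, 6.2]
grip_width: 0.0254
gripper_force: 60.4
```

Finial is on the hub, bearing 6 N. Pressing down slowly.

>>> {"method": "apply_moves", "body": {"plan": [[[0, 0, 0.05], [0, 0, 0]], [[0, 0, 0.1], [0, 0, 0]], [[0, 0, 0.15], [0, 0, 0]], [[0, 0, 0.2], [0, 0, 0]], [[0, 0, 0.2], [0, 0, 0]]]}}

```text
t: 22.08
tool_pos: [0.5649, -0.0325, 0.2782]
ee_rot: [3.141, 0.0, 1.571]
wrist_force: [-4.2, -0.5, 13.3]
grip_width: 0.025
gripper_force: 61.0
```

>>> {"method": "apply_moves", "body": {"plan": [[[0, -0.05, 0.1], [0, 0, 0]], [[0, -0.05, 0.2], [0, 0, 0]], [[0, -0.05, 0.3], [0, 0, 0]], [[0, -0.05, 0.4], [0, 0, 0]], [[0, -0.05, 0.4], [0, 0, 0]]]}}

```text
t: 22.7
tool_pos: [0.5646, -0.0325, 0.2743]
ee_rot: [3.14, 0.0, 1.571]
wrist_force: [-3.6, 0.3, 11.8]
grip_width: 0.025
gripper_force: 61.0
```

>>> {"method": "apply_moves", "body": {"plan": [[[0, -0.05, 0.05], [0, 0, 0]], [[0, -0.05, 0.1], [0, 0, 0]], [[0, -0.05, 0.15], [0, 0, 0]], [[0, -0.05, 0.2], [0, 0, 0]], [[0, -0.05, 0.2], [0, 0, 0]]]}}

```text
t: 23.32
tool_pos: [0.5646, -0.0325, 0.2738]
ee_rot: [3.139, 0.0, 1.571]
wrist_force: [-6.2, -0.6, 25.2]
grip_width: 0.0254
gripper_force: 62.3
```

A hard stop at 25 N after about 5.5 mm of travel. One small extra push to confirm, then I'll unload.

>>> {"method": "apply_moves", "body": {"plan": [[[0, 0, 0.05], [0, 0, 0]], [[0, 0, 0.08], [0, 0, 0]], [[0, 0, 0.08], [0, 0, 0]], [[0, 0, 0.08], [0, 0, 0]]]}}

```text
t: 23.82
tool_pos: [0.5647, -0.0325, 0.2737]
ee_rot: [3.138, -0.0, 1.57]
wrist_force: [-7.5, 0.3, 31.7]
grip_width: 0.025
gripper_force: 63.0
```

>>> {"method": "apply_moves", "body": {"plan": [[[0, 0, -0.2], [0, 0, 0]], [[0, 0, -0.33], [0, 0, 0]], [[0, 0, -0.33], [0, 0, 0]]]}}

```text
t: 24.2
tool_pos: [0.5642, -0.0324, 0.274]
ee_rot: [3.14, 0.0, 1.571]
wrist_force: [-0.8, -0.8, 6.8]
grip_width: 0.0251
gripper_force: 60.5
```

>>> {"method": "apply_moves", "body": {"plan": [[[0, 0, 0], [0, 0, 0]], [[0, 0, 0], [0, 0, 0]], [[0, 0, 0], [0, 0, 0]], [[0, 0, 0], [0, 0, 0]], [[0, 0, -2], [0, 0, 0]], [[0, 0, -5], [0, 0, 0]], [[0, 0, -9], [0, 0, 0]], [[0, 0, -13], [0, 0, 0]], [[0, 0, -13], [0, 0, 0]], [[0, 0, -13], [0, 0, 0]]], "jaw": -0.22}}

```text
t: 25.45
tool_pos: [0.5633, -0.0324, 0.4026]
ee_rot: [-3.141, 0.0, 1.571]
wrist_force: [0.1, 0.4, -1.9]
grip_width: 0.052
gripper_force: 0.0
```

```bash
python3 - <<'E'
from h import *
S=env.snapshot('side'); C=env.snapshot('scene'); W=env.snapshot('wrist'); print(pose())
for n,s in (('side',S),('scene',C)):
  for t,z in (('finial_centre',.096),('dish_centre',.064)):
    d=env.place_of(n,t); print(n,t,[(round(q['p'],2),np.round(q['centre'],1)) for q in d[:2]],np.round(proj(s,(.5647,-.032,z)),1),np.round(proj(s,(.5647,-.032,z+.0055)),1))
f=lambda s,x,y:cv2.resize(s['img'][y-50:y+40,x-45:x+45],(400,400),interpolation=cv2.INTER_CUBIC)
save('j.png',np.hstack([f(S,296,205),f(C,252,200)]))
E
```

```text
(array([ 0.5631663 , -0.03236575,  0.40185349]), array([-3.13909782e+00,  6.14392252e-05,  1.57091160e+00]))
side finial_centre [(0.61, array([296. , 186.5]))] [293.9 191.6] [293.9 189.9]
side dish_centre [(0.84, array([295.6, 203.2])), (0.71, array([297.5, 219.2]))] [294.  201.2] [294.  199.6]
scene finial_centre [(0.75, array([252.1, 191. ]))] [252.5 189.8] [252.4 188.4]
scene dish_centre [(0.62, array([255.5, 196.4]))] [253.3 198. ] [253.2 196.6]
```

View pics/j.png

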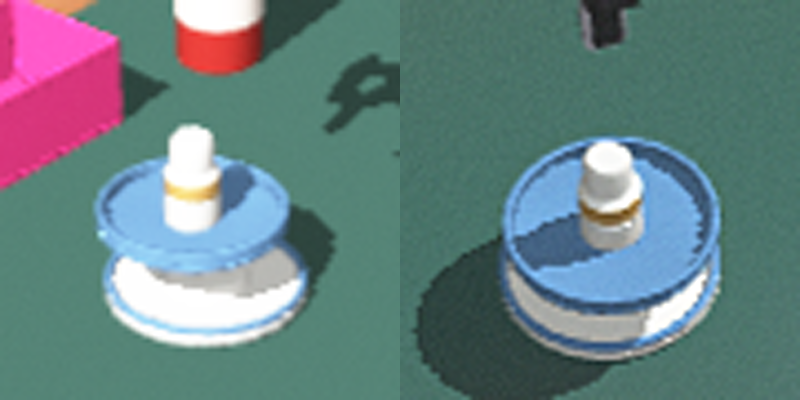

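The finished stack shows in the side crop, with the finial at (296,187) and the dish level at (296,203). The end height agrees with home (TCP 0.274 m) and it met a hard stop. Handing in.

```bash
python3 -c "
from cell import env
print(env.sign_off())"
```

```text
the job is handed in; nothing more can be done
None
```

The cake stand is assembled in order (brass spacer, blue dish, finial) and pressed to a hard stop at about 32 N, with the dish level and the gripper clear; I handed the job in at about 25.6 s, and no verdict was returned.

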